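# Close the plant stand's deck with its tongued board

### The job

Put the loose deck board back into the open bay of the plant stand: take it by its dark pull, angle its tongue down into the groove of the laid boards and push it gently home against the sprung strip in the groove, then, still pushing, lower the other edge flat inside the kerb so that the joint locks, with the board's ends in line with the laid boards. Feel your way and never force the joint or let the board drop into place; let go at the end, and leave the pots and all other things where they are.

Things in the scene. Friction and masses are not known exactly. Their poses are not given: they have to be found in the camera images.
- board: The loose deck board (all sizes here in mm), pale wood, 220 long, 24 thick, 0.25 to 0.5 kg. Origin: centre of its body's underside; x runs from the tongue side (-x) to the plain heel edge (+x), y along the board, z up. Body x -40..40. Tongue x -62..-40, z 8..14, full length. The underside is cut away 8 deep for x -40..-19, so it stands on x -19..40. A dark pull stands on top.
- pull (a point): Grip height of the board's dark wooden pull: board x 0, y 0, z 49. The pull is 20 wide (x -10..10), 80 long (y -40..40), z 24..60; grip it across its width. Axes as the board's.
- tongue (a point): Middle of the tongue's lower front edge: board x -62, y 0, z 8. Axes as the board's.
- stand: Low plant stand, fixed, 222 long (y). Origin: centre of its grey box's underside; x runs from the laid boards to the open bay and dark kerb, z up. Two brown boards, tops at z 60, lie at x -101..-5; the bay has joists (tops z 36) over a black drip tray. Laid boards and kerb are one top frame, clamped up to 4 off centre either way along x by an amount this pose does not show.
- groove (a point): Nominal middle of the groove's mouth in the laid boards' edge: stand x -5, y 0, z 43; really up to 4 off along x: find it by feel. Slot z 43..54, full length; upper lip z 54..60 ends at the mouth; below, a shelf (top z 43) runs out of the slot to nominal x +21. In the slot a black sprung strip: see strip. Axes as the stand's.
- strip (a point): Nominal front face of the black sprung strip in the slot: stand x -15, y 0, z 48 (shifted like the groove). It gives way along -x: about 5 N to start, 11 N at 5 in, stop at 7 in (13.5 N). The tongue must press it back some 4 to 6, and keep it there while the heel is lowered past the kerb; then it holds the board against the kerb. Axes as the stand's.
- kerb (a point): Nominal top inner edge of the dark kerb, which runs the bay's full length: stand x 84, y 0, z 52 (shifted like the groove); rigid. Flat, the board is too wide to go between lip and kerb. With the tongue on the slot's floor and the heel raised 9 to 17 degrees it can be pushed in far enough and clears the kerb. Axes as the stand's.
- bay (a point): Where the board's origin comes when home: nominal stand x 44, y 0, z 36 (x shifted like the groove), heel against the kerb. Underside on the joists, top level with the laid boards, a drainage gap of about 9 left between them. More than 35 N between board and stand is forcing it. Axes as the stand's.
- succulent: Bystander: small terracotta pot (48 across, 38 high) with a succulent, standing on one end of the laid boards. Origin: centre of its underside.
- white_pot: Bystander: white pot, 74 across, 60 high. Origin: centre of its underside.
- sprayer: Bystander: pink spray bottle, 68 across, 155 high. Origin: centre of its underside.
- pebble_jar: Bystander: grey jar, 72 across, 90 high. Origin: centre of its underside.
- dish: Bystander: round brown dish with moss, 116 across, 28 high. Origin: centre of its underside.
- offcut: Bystander: plain wood offcut 50 x 130 x 24, no tongue, no pull. Origin: centre of its underside.
- brush: Bystander: green-handled brush lying flat.

How it is judged:
By the outcome, as a careful person would: the job done as asked, in the order asked, and still so for the second after the job is handed in, with the robot touching nothing.
It also fails if it takes over 67 s, if anything falls off the work surface, if the arm or the gripper's body presses on something with over 40 N, if the wrist force passes 120 N, or if a joint passes its speed limit or range.

### The arm

A 7-joint arm with a two-finger parallel gripper is mounted at the origin on the work surface. World frame = base frame: x ahead of the robot, y to its left, z up, the work surface at z = 0. Lengths are in m, angles in rad, forces in N, time in s.
With the tool pointing down it reaches from about 0.425 to 1.025 m from the base axis. Payload 3.6 kg.
Tool frame: the origin (TCP) lies on the mounting face of the last link; the fingertips stand 173 mm ahead of it and the grasp point (between the pads) lies 155 mm ahead of it; z points along the fingers, x is the direction in which the jaws open and shut, and the axes are right-handed (so a half turn about z gives the same grasp; the last joint's range is limited). The gripper opens to 85 mm and grips with 20 to 120 N. Pads are 22 mm wide; open, the fingers measure 114 mm over their backs; the gripper's body (76 mm by 85 mm) begins 54 mm behind the grasp point. The pads swing forward as they close: fully open they stand 13 mm farther back than shut.
Start: joints at [-1.216, 0.591, 0.048, 1.609, -0.033, 0.943, -0.034], TCP at [0.314, 0.654, 0.405] pointing down, gripper open.
Joint ranges: [-2.69, 2.69], [-0.47, 2.24], [-1.27, 1.36], [0.19, 2.51], [-1.53, 4.68], [0.08, 2.07], [-3.09, 3.09]. Speed limits (rad/s): [2.57, 2.57, 3.14, 3.14, 3.14, 3.14, 3.14].

### API

Orientations are given as a unit quaternion [x, y, z, w].
In Python, from plant import env gives the robot as it stands.
- The arm moves only by the tool apply_moves, never from a script. Its argument "motion" is a list that holds one entry, the list of rows, each a list of 7 numbers: the opening in per cent of the stroke, from 0 (shut) to 100 (fully open), then the shift along the tool's x, y, z in mm, then the turn, a rotation vector about the tool's x, y, z in degrees. A call has 1 to 5 rows; each row is the pose to reach, as a shift and turn from the pose commanded when the call began, along the tool's axes at that moment; what a row does not reach only later rows make up. A row lasts 1/10 s, in which the tool goes at most 50 mm and 8.59 degrees, less where a joint would pass 70% of its speed; a pose out of reach is approached as far as the arm can. A call with a gripper value outside its range is refused whole. The fingers move at their own pace and stop on an object; "newtons" is the grip in N (left out, the last holds). Time passes only in rows, so rows that repeat a pose let the fingers close. It gives the time, the measured TCP pose, the force and the opening at its end, in the units of the state.
- env.get_state(): the state, without advancing time (a new reading comes with each control period).
- env.read_camera(name): name is "scene" or "top"; returns a dict with "pixels" (480x640x3 uint8, red, green, blue), "range_z" (480x640 float32, m along the optical axis (not along the pixel's ray), 0 where there is no reading), "fx", "fy", "cx", "cy" (pixels), "k1" (the pictures are not rectified: a ray, as slopes to the right and down, at radius r is drawn at 1 + k1 r^2 times it, then the intrinsics apply), "extrinsics" (4x4, takes a point from camera to world coordinates). Camera axes: x right, y down, z forward; pixel columns grow to the right and rows downward; lengths in m; the calibration is good to about 2 mm. A picture is of the moment at which its call begins.
- env.job_done(): hands the job in, once; it reports no verdict.
Trained networks look in the newest picture that a camera, given by its name, has taken for a name from the list of things; names that differ only in an ending like _2 or _b are one class to them, and where a whole thing is asked for, a point or a joint stands for the part that bears it (a point fixed in the world has none). Each returns a list of dicts, best first, with "conf" (0 to 1); they miss things now and then, are a little off and sometimes report something else, mostly with a low value. They report only what shows in the picture. A call takes as long as a camera call.
- env.outline_of(query, camera): "region" (480x640 bool, what is visible of it) and "point" ([column, row] in pixels, amid what is visible of it).
- env.pinpoint(query, camera): "point" ([column, row] in pixels: a listed point, or the origin of a listed thing).
The state is a dict: "t": time; "qpos": joint angles; "joint_velocities": joint speeds; "tau": joint torques, N m; "tool_pos": TCP position; "tool_rot": TCP orientation; "contact_force": force on the tool from outside, world axes, zero at the start; "moment": the same for the moment, N m; "width": opening from 0.0 (shut) to 1.0 (fully open).
Only numpy, scipy, OpenCV 4.12 (cv2) and the standard library are available. Lean on these libraries where they do the work, as an engineer would, in place of code of your own. Each camera call takes 0.05 s, during which the arm holds its last target.

## Working session

There is one attempt and no reset: what is moved stays moved. The work goes in short steps, Python scripts to look and compute and a tool call to move; the robot and the scene stay as the last step left them, time stands still between calls to the robot, and variables do not carry over. Pictures are saved under pics/ and viewed, and the job is handed in when it is done.

Besides the shell and the picture viewer there is one more tool, called as name(argument=value, ...), one argument or row to a line, values as JSON. apply_moves: Moves the arm, as the interface text tells. Its arguments: {"type":"object","properties":{"motion":{"type":"array"},"newtons":{"type":"number"}},"required":["motion"]}

```bash
ls; mkdir -p pics
python3 - <<'E'
from plant import env
import cv2,numpy as np,pickle
s=env.get_state(); print({k:np.round(v,3) for k,v in s.items()})
for n in ["scene","top"]:
    c=env.read_camera(n); cv2.imwrite(f"pics/{n}0.png",c["pixels"][:,:,::-1]); pickle.dump(c,open(f"{n}0.pkl","wb"))
    print(n,c["fx"],c["fy"],c["cx"],c["cy"],c["k1"],np.round(c["extrinsics"],4).tolist())
    for q in ["board","pull","tongue","stand","groove","kerb","bay","strip"]:
        print(q,[(np.round(d["point"],1).tolist(),round(d["conf"],2)) for d in env.pinpoint(q,n)[:3]])
E
```

```text
pics
{'t': np.float64(0.0), 'qpos': array([-1.217,  0.592,  0.048,  1.61 , -0.033,  0.943, -0.034]), 'joint_velocities': array([ 0.   , -0.001, -0.001, -0.001,  0.003, -0.001, -0.   ]), 'tau': array([ 0.0000e+00, -5.4869e+01,  1.5470e+00, -1.9813e+01,  1.0000e-02,
        9.0000e-03,  0.0000e+00]), 'tool_pos': array([0.314, 0.653, 0.404]), 'tool_rot': array([ 0.846,  0.532, -0.001,  0.001]), 'contact_force': array([-0.087, -0.216, -0.796]), 'moment': array([ 0.052, -0.043, -0.049]), 'width': np.float64(1.0)}
scene 557.6165081711401 557.6165081711401 319.2411612671092 240.31017809883343 -0.09604146232464787 [[0.7839, 0.4721, -0.4033, 1.1074], [0.6209, -0.5987, 0.5059, -0.6229], [-0.0026, -0.647, -0.7625, 1.0195], [0.0, 0.0, 0.0, 1.0]]
board [([334.6, 196.4], 0.85)]
pull [([332.8, 180.7], 0.81)]
tongue [([309.6, 180.5], 0.68)]
stand [([245.2, 303.4], 0.58)]
groove [([240.2, 291.2], 0.8)]
kerb [([270.2, 307.2], 0.74)]
bay [([257.5, 306.4], 0.86)]
strip [([238.5, 287.5], 0.91), ([246.2, 302.8], 0.71), ([422.6, 230.8], 0.57)]
top 599.4628773398867 599.4628773398867 321.5491609588483 231.83618846747152 -0.08299859121853449 [[-0.0138, -0.9843, 0.176, 0.3723], [-0.9997, 0.017, 0.0169, -0.0102], [-0.0197, -0.1757, -0.9842, 1.4325], [0.0, 0.0, 0.0, 1.0]]
board [([244.9, 285.7], 0.64)]
pull [([242.8, 281.9], 0.83)]
tongue [([248.9, 309.8], 0.94)]
stand [([404.7, 262.0], 0.68)]
groove [([410.0, 264.9], 0.76)]
kerb [([410.2, 221.0], 0.81), ([406.9, 264.2], 0.64)]
bay [([405.4, 238.9], 0.91)]
strip [([406.7, 264.7], 0.64)]
```

View pics/scene0.png

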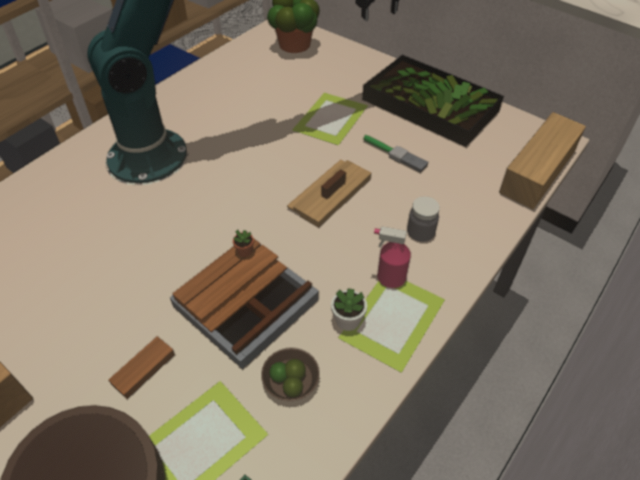

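View pics/top0.png

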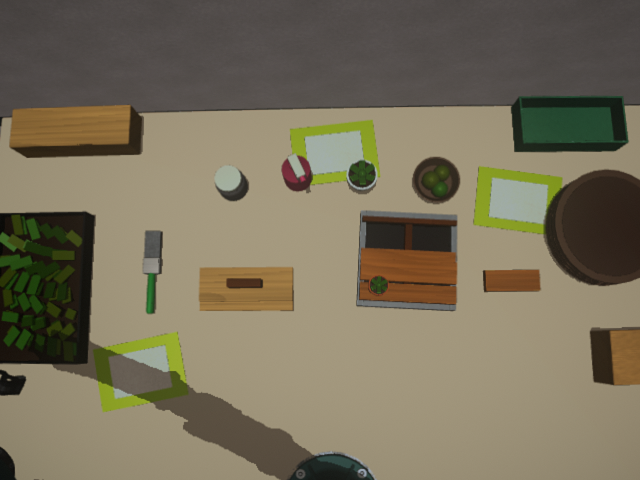

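The pictures show the loose board left of centre (top px 246,289; tongue toward the robot) and the stand on the right (408,260), with its kerb at the far side and the succulent on the board end at (378,285). Next I measure them from depth.

```bash
cat > h.py <<'E'
import numpy as np,cv2,pickle
def cloud(c):
    h,w=c["range_z"].shape; u,v=np.meshgrid(np.arange(w),np.arange(h))
    return depro(c,u.ravel(),v.ravel(),c["range_z"].ravel()).reshape(h,w,3)
def rays(c,u,v):
    K=np.array([[c["fx"],0,c["cx"]],[0,c["fy"],c["cy"]],[0,0,1.]])
    p=np.stack([u,v],-1).astype(float).reshape(-1,1,2)
    return cv2.undistortPoints(p,K,np.array([c["k1"],0,0,0.]),).reshape(-1,2) if False else _und(c,u,v)
def _und(c,u,v):
    x=(np.asarray(u,float)-c["cx"])/c["fx"]; y=(np.asarray(v,float)-c["cy"])/c["fy"]
    a,b=x.copy(),y.copy()
    for _ in range(15):
        f=1+c["k1"]*(a*a+b*b); a=x/f; b=y/f
    return np.stack([a,b],-1)
def depro(c,u,v,z):
    s=_und(c,u,v); P=np.stack([s[:,0]*z,s[:,1]*z,z],-1); E=np.array(c["extrinsics"])
    return P@E[:3,:3].T+E[:3,3]
def at_height(c,u,v,h):
    s=_und(c,np.atleast_1d(u),np.atleast_1d(v)); E=np.array(c["extrinsics"])
    d=np.c_[s,np.ones(len(s))]@E[:3,:3].T; t=(h-E[2,3])/d[:,2]
    return E[:3,3]+d*t[:,None]
E
python3 - <<'E'
from plant import env
from h import *
for n in ["top","scene"]:
    c=env.read_camera(n); P=cloud(c)
    ok=c["range_z"]>0
    print(n,ok.mean())
    for q in ["board","pull","stand","succulent","white_pot","sprayer","pebble_jar","dish","offcut"]:
        r=env.outline_of(q,n)
        if not r: print(q,"none");continue
        r=r[0]; m=r["region"]&ok; X=P[m]
        print(q,round(r["conf"],2),m.sum(),"med",np.round(np.median(X,0),4),"p2",np.round(np.percentile(X,2,0),3),"p98",np.round(np.percentile(X,98,0),3))
        if q in("board","pull","stand"):
            hist=np.histogram(X[:,2],bins=np.arange(0,.1,.004)); print(hist[0])
            if n=="top": np.save(f"m_{q}.npy",r["region"])
    pickle.dump(c,open(f"{n}1.pkl","wb"))
    hh={"pull":.049,"tongue":.008,"groove":.043,"strip":.048,"kerb":.052,"bay":.036,"board":0,"stand":0}
    for q,h in hh.items():
        for d in env.pinpoint(q,n)[:1]: print(q,np.round(at_height(c,d["point"][0],d["point"][1],h),4),round(d["conf"],2))
E
```

```text
top 0.9960970052083333
board 0.71 4090 med [0.4915 0.1943 0.0226] p2 [0.442 0.09  0.009] p98 [0.542 0.301 0.061]
[  14   30  267  473  475 1279  990  182    4    9   18   12    2   36
  134  128   14    0    0    0    0    0    0    0]
pull 0.74 4128 med [0.4918 0.1936 0.0226] p2 [0.443 0.088 0.008] p98 [0.542 0.302 0.061]
[  25   31  267  475  480 1290  997  183    4    9   18   12    2   36
  134  128   14    0    0    0    0    0    0    0]
stand 0.91 9105 med [ 0.5528 -0.1884  0.0428] p2 [ 0.442 -0.295  0.003] p98 [ 0.663 -0.075  0.064]
[ 308  846  782  155   39   26   30  230  788  815  634  349  295  637
 1698 1239  167    6    0    0    0    0    0    1]
succulent 0.9 341 med [ 0.4882 -0.1112  0.1033] p2 [ 0.469 -0.133  0.091] p98 [ 0.508 -0.091  0.117]
white_pot 0.59 811 med [ 0.7532 -0.082   0.0639] p2 [ 0.721 -0.116  0.001] p98 [ 0.792 -0.049  0.082]
sprayer 0.63 873 med [0.7482 0.0686 0.099 ] p2 [0.724 0.04  0.009] p98 [0.789 0.101 0.155]
pebble_jar 0.56 859 med [0.7354 0.2249 0.0869] p2 [0.711 0.196 0.016] p98 [0.771 0.258 0.095]
dish 0.82 1588 med [ 0.7496 -0.2648  0.023
[... 1231 characters left out ...]
1 -0.056  0.081]
sprayer 0.79 1767 med [0.7698 0.0533 0.0898] p2 [0.708 0.036 0.   ] p98 [0.798 0.168 0.154]
pebble_jar 0.65 2803 med [0.5096 0.1737 0.0238] p2 [0.442 0.083 0.002] p98 [0.544 0.3   0.061]
dish 0.72 2452 med [ 0.7474 -0.2672  0.0252] p2 [ 0.696 -0.317  0.003] p98 [ 0.797 -0.215  0.043]
offcut 0.6 1876 med [ 0.5083 -0.4409  0.0241] p2 [ 0.477 -0.502  0.001] p98 [ 0.528 -0.376  0.029]
pull [[0.4937 0.2052 0.049 ]] 0.81
tongue [[0.4362 0.1883 0.008 ]] 0.78
groove [[ 0.5469 -0.1877  0.043 ]] 0.76
strip [[ 0.5346 -0.1872  0.048 ]] 0.96
kerb [[ 0.6354 -0.1851  0.052 ]] 0.82
bay [[ 0.5995 -0.1919  0.036 ]] 0.7
board [[0.5033 0.1994 0.    ]] 0.63
stand [[ 0.5565 -0.1891  0.    ]] 0.68
```

Run:
```python
import cv2
a=cv2.imread("pics/top0.png")
cv2.imwrite("pics/st.png",cv2.resize(a[200:320,350:465],None,fx=5,fy=5,interpolation=cv2.INTER_CUBIC))
cv2.imwrite("pics/bd.png",cv2.resize(a[255:320,190:305],None,fx=6,fy=6,interpolation=cv2.INTER_CUBIC))
```

```text
(no output)
```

View pics/st.png

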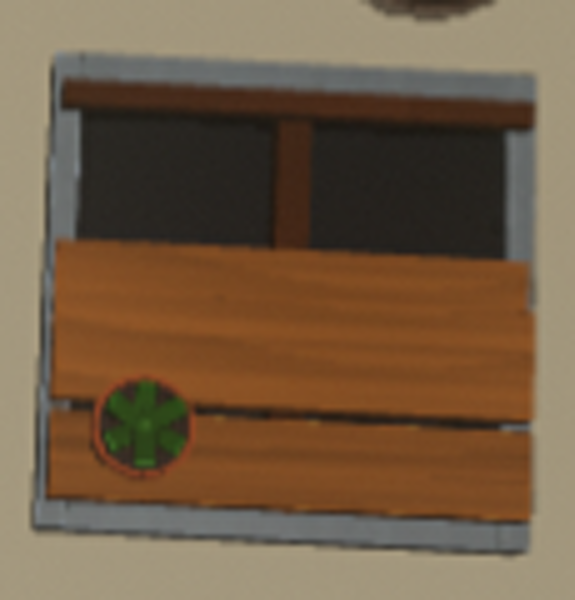

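View pics/bd.png

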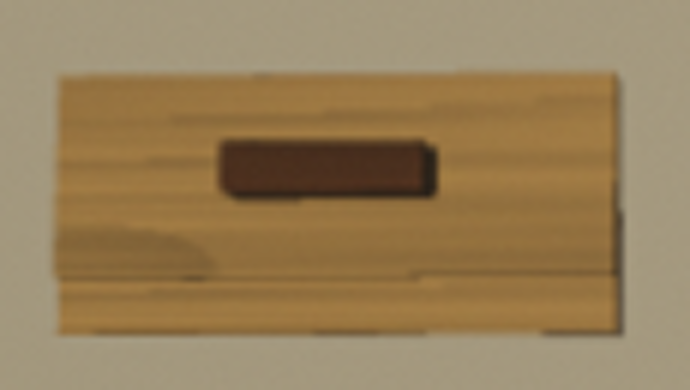

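The crops show both parts clearly. Board body corners are at about (199.7,267.5) to (292.8,267), with the tongue front at row 310.5. The groove-side lip runs from (361.4,248) to (456,252.4), and the kerb's inner edge from (362.4,221.2) to (456.6,225.6).

Run:
```python
from h import *
c=pickle.load(open("top1.pkl","rb"))
def f(name,pts,h,k,o):
    pts=np.array(pts,float); pts=(pts+.5)/k-.5+np.array(o)
    X=at_height(c,pts[:,0],pts[:,1],h); print(name,np.round(X*1000,1).tolist()); return X
b=(190,255); s=(350,200)
B=f("body TL TR BR BL",[(58,75),(617,72),(618,275),(57,277)],.024,6,b)
T=f("tongue L R",[(58,333),(622,333)],.014,6,b)
Pu=f("pull TL TR BR BL",[(219,141),(428,141),(428,194),(222,196)],.060,6,b)
print("pull ctr",Pu.mean(0), "body ctr",B.mean(0))
L=f("lip L R",[(57,240),(530,262)],.060,5,s)
L2=f("rear L R",[(48,497),(530,520)],.060,5,s)
K=f("kerb L R",[(62,106),(533,128)],.052,5,s)
f("kerb outer",[(64,79),(533,102)],.052,5,s)
S=f("box TL TR BR BL",[(55,54),(534,74),(527,553),(34,528)],.012,5,s)
for n,X in [("board",B),("board2",B[[3,2]]),("tongue",T),("pull",Pu),("lip",L),("rear",L2),("kerb",K)]:
    d=X[0]-X[1]; print(n,"yaw of +y dir deg",np.degrees(np.arctan2(-d[0],d[1])),"len",np.linalg.norm(d[:2]))
# depth-based: points z>.052 laid boards
P=cloud(c)
def rect(mask,nm):
    X=P[mask][:,:2]; 
    r=cv2.minAreaRect((X*1000).astype(np.float32)); print(nm,mask.sum(),r, X.mean(0))
m=np.load("m_stand.npy")&(P[...,2]>.052)&(P[...,2]<.07)&(P[...,0]<.56); rect(m,"laid")
m=np.load("m_board.npy")&(P[...,2]>.05); rect(m,"pull")
m=np.load("m_board.npy")&(P[...,2]>.005); rect(m,"board")
c2=pickle.load(open("scene1.pkl","rb")); Q=cloud(c2)
sel=lambda P,zl,zh,x0,x1,y0,y1:(P[...,2]>zl)&(P[...,2]<zh)&(P[...,0]>x0)&(P[...,0]<x1)&(P[...,1]>y0)&(P[...,1]<y1)
for nm,PP in(("top",P),("scene",Q)):
    for lab,a in (("pull",(.05,.07,.45,.55,.1,.3)),("body",(.018,.03,.45,.56,.05,.32)),("laid",(.054,.066,.43,.57,-.32,-.06))):
        m=sel(PP,*a); X=PP[m]; print(nm,lab,m.sum(),"z",np.median(X[:,2]),cv2.minAreaRect((X[:,:2]*1000).astype(np.float32)))
```

```text
body TL TR BR BL [[544.0, 306.3, 24.0], [541.9, 84.1, 24.0], [462.1, 84.1, 24.0], [464.1, 305.2, 24.0]]
tongue L R [[442.6, 306.6, 14.0], [439.9, 83.4, 14.0]]
pull TL TR BR BL [[513.2, 235.2, 60.0], [512.0, 154.4, 60.0], [491.7, 154.4, 60.0], [492.0, 233.8, 60.0]]
pull ctr [0.50221104 0.19444037 0.06      ] body ctr [0.50299567 0.19493461 0.024     ]
lip L R [[579.1, -77.4, 60.0], [565.0, -295.9, 60.0]]
rear L R [[460.7, -70.4, 60.0], [446.3, -289.9, 60.0]]
kerb L R [[643.8, -81.7, 52.0], [629.5, -302.3, 52.0]]
kerb outer [[656.7, -83.0, 52.0], [641.9, -303.0, 52.0]]
box TL TR BR BL [[677.4, -81.1, 12.0], [663.5, -312.7, 12.0], [433.4, -297.6, 12.0], [449.3, -65.5, 12.0]]
board yaw of +y dir deg -0.545774360542455 len 0.22229022846134452
board2 yaw of +y dir deg -0.5195205829205313 len 0.22105798822692066
tongue yaw of +y dir deg -0.6864177797870737 len 0.22326442689820844
pull yaw of +y dir deg -0.8068872479870653 len 0.0807375759566333
lip yaw of +y dir deg -3.6905971106512334 len 0.21896860795960407
rear yaw of +y dir deg -3.7442107379620366 len 0.22003674586202857
kerb yaw of +y 
[... 591 characters left out ...]
top body 2713 z 0.023505655784920476 ((496.89801025390625, 195.60513305664062), (221.6046142578125, 92.58208465576172), 89.20709228515625)
top laid 3393 z 0.05931606379112764 ((501.7402648925781, -183.2327880859375), (222.20233154296875, 97.19667053222656), 85.89331817626953)
scene pull 244 z 0.05964568773103057 ((503.60870361328125, 193.5507049560547), (23.289569854736328, 84.07711791992188), 0.0023909753654152155)
scene body 1690 z 0.024389028119768952 ((498.58941650390625, 194.11355590820312), (228.7786102294922, 94.88261413574219), 89.14969635009766)
scene laid 3457 z 0.0604005461521977 ((501.1854248046875, -184.94876098632812), (223.2363739013672, 100.46198272705078), 85.89636993408203)
```

```bash
cat >> h.py <<'E'
from scipy.spatial.transform import Rotation as R
def toolrot(yaw,tilt):
    # tool x = board x, z down; tilt>0 raises heel
    th=np.radians(yaw); ex=np.array([np.cos(th),np.sin(th),0]); ey=np.array([np.sin(th),-np.cos(th),0])
    return R.from_matrix(np.stack([ex,ey,[0,0,-1]],1))*R.from_rotvec([0,np.radians(tilt),0])
def tcp_for_board(o,yaw,tilt,g=.049):
    # o = board origin in world
    Rt=toolrot(yaw,tilt); Rb=Rt*R.from_matrix(np.diag([1,-1,-1.])) 
    return np.array(o)+Rb.apply([0,0,g+.155]),Rt
def delta(p0,R0,p1,R1):
    return np.round(R0.inv().apply(np.array(p1)-p0)*1000,1),np.round((R0.inv()*R1).as_rotvec(degrees=True),2)
def cur():
    from plant import env
    s=env.get_state(); return s,s["tool_pos"],R.from_quat(s["tool_rot"])
def board_from_tool(p,Rt,off=(0,0,0.204)):
    Rb=Rt*R.from_matrix(np.diag([1,-1,-1.])); o=p-Rb.apply(off)
    return o,Rb
E
python3 - <<'E'
from h import *
s,p,r=cur()
p1,R1=tcp_for_board([.503,.1948,.09],-.6,0)
print(delta(p,r,p1,R1)); 
p1,R1=tcp_for_board([.503,.1948,.0],-.6,0)
print(p1)
E
```

```text
(array([-331.7,  369.1,  110.7]), array([-0.  , -0.  , 64.95]))
[0.503  0.1948 0.204 ]
```

apply_moves(
  motion=[
    [[50,-33,37,11,0,0,6.5],[50,-66,74,22,0,0,13],[50,-99,111,33,0,0,19.5],[50,-133,148,44,0,0,26],[50,-166,185,55,0,0,32.5]],
  ],
  newtons=60,
)

```text
t: 3.2
tool_pos: [0.4075, 0.4262, 0.3507]
tool_rot: [0.962, 0.272, 0.0, -0.0]
contact_force: [1.5, 0.6, -0.9]
width: 0.503
```

Run:
```python
from h import *
s,p,r=cur(); print(s["t"],p,s["width"])
p1,R1=tcp_for_board([.503,.1948,.09],-.6,0)
print(delta(p,r,p1,R1));
```

```text
3.2 [0.40753601 0.42620097 0.35070032] 0.5025575596113272
(array([-40. , 247.1,  56.6]), array([-3.00e-02, -5.00e-02,  3.22e+01]))
```

apply_moves(
  motion=[
    [[50,-8,49,11,0,0,6.5],[50,-16,98,22,0,0,13],[50,-24,147,33,0,0,19.5],[50,-32,196,45,0,0,26],[50,-40,245,56,0,0,32.3]],
  ],
)

```text
t: 3.7
tool_pos: [0.5014, 0.2013, 0.2956]
tool_rot: [1.0, -0.006, 0.001, -0.0]
contact_force: [0.5, 0.6, -0.5]
width: 0.499
```

apply_moves(
  motion=[
    [[50,0,1,0,0,0,0]],
  ],
)

```text
t: 3.8
tool_pos: [0.5029, 0.1939, 0.2952]
tool_rot: [1.0, -0.011, 0.0, 0.003]
contact_force: [-0.3, -0.7, 0.0]
width: 0.496
```

Run:
```python
from h import *
from plant import env
s,p,r=cur(); print(s["t"],p,s["width"],s["contact_force"])
p1,R1=tcp_for_board([.503,.1948,.0],-.6,0)
print(delta(p,r,p1,R1)); 
c=env.read_camera("scene"); cv2.imwrite("pics/a1.png",c["pixels"][60:300,180:500,::-1].repeat(2,0).repeat(2,1))
```

```text
3.8 [0.50292845 0.19386448 0.2951503 ] 0.495983232829915 [-0.2988485  -0.74845938  0.01221026]
(array([-0. , -1.4, 91.1]), array([ 0.3 , -0.05, -0.65]))
```

View pics/a1.png

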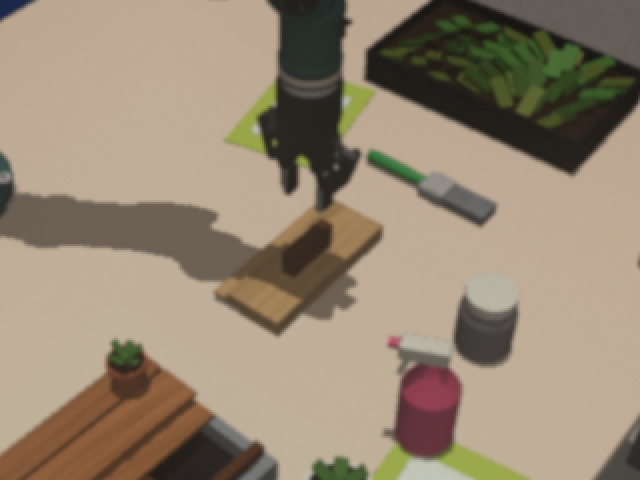

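The gripper is straddling the pull from above, with the pull at about (307,248) in the crop. I'll descend, with a slowdown at the end.

apply_moves(
  motion=[
    [[50,0,-0.5,30,0,0,0],[50,0,-0.5,60,0,0,0],[50,0,-0.5,78,0,0,0],[50,0,-0.5,87,0,0,0],[50,0,-0.5,90,0,0,0]],
  ],
)

```text
t: 4.35
tool_pos: [0.5004, 0.2034, 0.2051]
tool_rot: [1.0, -0.003, -0.0, -0.0]
contact_force: [-0.2, 1.0, 0.7]
width: 0.5
```

apply_moves(
  motion=[
    [[0,0,0,0,0,0,0],[0,0,0,0,0,0,0],[0,0,0,0,0,0,0],[0,0,0,0,0,0,0]],
  ],
)

```text
t: 4.75
tool_pos: [0.5012, 0.2025, 0.2065]
tool_rot: [1.0, -0.004, 0.001, -0.0]
contact_force: [1.5, -0.2, 1.8]
width: 0.225
```

The arm settled 8 mm off along y, so I'll re-grip centred.

apply_moves(
  motion=[
    [[50,0,0,0,0,0,0],[50,0,0,0,0,0,0],[50,1,4,1,0,0,0.1],[50,1.5,7.5,2,0,0,0.2],[50,1.5,7.5,2,0,0,0.2]],
  ],
)

```text
t: 5.25
tool_pos: [0.5021, 0.1937, 0.2035]
tool_rot: [1.0, -0.006, -0.0, 0.0]
contact_force: [-0.1, -0.2, 0.5]
width: 0.497
```

apply_moves(
  motion=[
    [[0,0,0,0,0,0,0],[0,0,0,0,0,0,0],[0,0,0,0,0,0,0],[0,0,0,0,0,0,0]],
  ],
)

```text
t: 5.65
tool_pos: [0.5022, 0.1947, 0.2038]
tool_rot: [1.0, -0.006, 0.0, 0.0]
contact_force: [-0.8, -0.6, 2.0]
width: 0.223
```

Run:
```python
from h import *
s,p,r=cur(); print(s["t"],p,s["width"],s["contact_force"],s["moment"]); print(r.as_matrix().round(4))
```

```text
5.65 [0.50215613 0.19471406 0.20376443] 0.22297823335654077 [-0.76535708 -0.5640347   2.03772127] [-0.06295324  0.06605828 -0.04695041]
[[ 9.999e-01 -1.140e-02  1.000e-04]
 [-1.140e-02 -9.999e-01 -0.000e+00]
 [ 1.000e-04  0.000e+00 -1.000e+00]]
```

```bash
cat >> h.py <<'E'
YAW=-3.75; M0=np.array([.5488,-.1865])
EX=np.array([np.cos(np.radians(YAW)),np.sin(np.radians(YAW))])
def O_for_T(u,z,tilt,v=0,M=M0):
    # tongue lower front edge at stand u (m from mouth), height z
    a=np.radians(tilt);c,s=np.cos(a),np.sin(a)
    ou=u+.062*c+.008*s; oz=z+.062*s-.008*c
    q=M+ou*EX+v*np.array([-EX[1],EX[0]]); return np.array([q[0],q[1],oz])
def T_from_tool(p,Rt,off=(0,0,.2038),M=M0):
    o,Rb=board_from_tool(p,Rt,off)
    out={}
    for n,l in (("T",[-.062,0,.008]),("heel",[.04,0,0]),("O",[0,0,0])):
        w=o+Rb.apply(l); d=w[:2]-M; out[n]=np.round(1000*np.array([d@EX,d@[-EX[1],EX[0]],w[2]]),1)
    m=Rb.as_matrix(); out["yaw"]=round(float(np.degrees(np.arctan2(m[1,0],m[0,0]))),2); out["tilt"]=round(float(np.degrees(np.arcsin(m[2,0]))),2); out["roll"]=round(float(np.degrees(np.arcsin(m[2,1]))),2)
    return out
def goal(u,z,tilt,v=0):
    return tcp_for_board(O_for_T(u,z,tilt,v),YAW,tilt,g=.0488)
def st(u=None,z=None,tilt=None,v=0):
    s,p,r=cur(); print("t",round(s["t"],2),"F",np.round(s["contact_force"],1),"M",np.round(s["moment"],2),"w",round(s["width"],3),"p",np.round(p*1000,1)); print(T_from_tool(p,r))
    if u is not None: print("delta",*delta(p,r,*goal(u,z,tilt,v)))
E
python3 - <<'E'
from h import *
st(.014,.09,12)
E
```

```text
t 5.65 F [-0.8 -0.6  2. ] M [-0.06  0.07 -0.05] w 0.223 p [502.2 194.7 203.8]
{'T': array([-133.4,  374. ,    8. ]), 'heel': array([-31.5, 379.5,  -0. ]), 'O': array([-71.5, 377.3,  -0. ]), 'yaw': -0.65, 'tilt': 0.0, 'roll': -0.0}
delta [ 84.9 382.5 -90.6] [-0.32 11.99  3.08]
```

apply_moves(
  motion=[
    [[0,0,0,-5,0,0,0],[0,0,0,-10,0,0,0],[0,0,0,-20,0,0,0],[0,0,0,-40,0,0,0],[0,0,0,-60,0,0,0]],
  ],
)

```text
t: 6.15
tool_pos: [0.5018, 0.1947, 0.2645]
tool_rot: [1.0, -0.006, -0.0, 0.0]
contact_force: [1.0, 0.8, -2.7]
width: 0.224
```

Run:
```python
from h import *
st(.020,.11,12)
```

```text
t 6.15 F [ 1.   0.8 -2.7] M [ 0.02 -0.06 -0.  ] w 0.224 p [501.8 194.7 264.5]
{'T': array([-133.9,  373.9,   68.7]), 'heel': array([-32.1, 379.4,  60.7]), 'O': array([-72. , 377.2,  60.7]), 'yaw': -0.65, 'tilt': -0.05, 'roll': -0.02}
delta [ 91.2 382.8 -49.9] [-0.3  12.05  3.09]
```

apply_moves(
  motion=[
    [[0,20,10,-25,0,0,0.5],[0,45,30,-50,0,0,1],[0,70,60,-75,0,0,1.5],[0,85,95,-95,0,0,2],[0,91,135,-100,0,0,2.5]],
  ],
)

```text
t: 6.65
tool_pos: [0.5939, 0.0583, 0.3671]
tool_rot: [1.0, -0.027, 0.004, -0.001]
contact_force: [1.6, -0.7, -3.3]
width: 0.223
```

apply_moves(
  motion=[
    [[0,0,45,0,0,0,0],[0,0,90,0,0,0,0],[0,0,135,0,0,0,0],[0,0,180,0,0,0,0],[0,0,215,0,0,0,0]],
  ],
)

```text
t: 7.15
tool_pos: [0.5784, -0.1592, 0.3643]
tool_rot: [1.0, -0.029, -0.0, 0.001]
contact_force: [0.5, -0.1, -4.3]
width: 0.226
```

apply_moves(
  motion=[
    [[0,0,15,0,0,0,0],[0,0,20,0,0,0,0],[0,0,20,0,0,0,0]],
  ],
)

```text
t: 7.45
tool_pos: [0.5785, -0.1753, 0.3637]
tool_rot: [1.0, -0.028, -0.0, -0.001]
contact_force: [-0.1, 0.3, -3.1]
width: 0.225
```

Run:
```python
from h import *
st(.016,.085,12)
```

```text
t 7.45 F [-0.1  0.3 -3.1] M [ 0.01  0.02 -0.03] w 0.225 p [ 578.5 -175.3  363.7]
{'T': array([-33.2,  12.7, 167.9]), 'heel': array([ 68.8,  13.8, 159.9]), 'O': array([ 28.8,  13.3, 159.9]), 'yaw': -3.15, 'tilt': -0.03, 'roll': 0.06}
delta [ 6.9 13.3 74.3] [-0.12 12.03  0.59]
```

apply_moves(
  motion=[
    [[0,3,6,0,0,4,0.2],[0,5,13,5,0,8,0.4],[0,7,13,25,0,12,0.6],[0,7,13.3,55,0,12,0.6],[0,7,13.3,74,0,12,0.6]],
  ],
)

```text
t: 7.95
tool_pos: [0.5847, -0.186, 0.288]
tool_rot: [0.994, -0.031, 0.103, 0.001]
contact_force: [-0.3, 0.1, -3.8]
width: 0.228
```

apply_moves(
  motion=[
    [[0,0,0,0,0,0,0],[0,0,0,0,0,0,0]],
  ],
)

```text
t: 8.15
tool_pos: [0.5855, -0.1876, 0.2897]
tool_rot: [0.994, -0.031, 0.104, 0.002]
contact_force: [0.1, -0.2, -2.6]
width: 0.222
```

Run:
```python
from h import *
from plant import env
c=env.read_camera("top"); a=c["pixels"][180:320,340:480,::-1]; cv2.imwrite("pics/b1.png",cv2.resize(a,None,fx=4,fy=4,interpolation=cv2.INTER_CUBIC)); pickle.dump(c,open("top2.pkl","wb"))
c=env.read_camera("scene"); a=c["pixels"][180:380,140:400,::-1]; cv2.imwrite("pics/b2.png",cv2.resize(a,None,fx=3,fy=3,interpolation=cv2.INTER_CUBIC)); pickle.dump(c,open("scene2.pkl","wb"))
st(.016,.050,12)
```

```text
t 8.25 F [ 0.3 -1.  -3.2] M [-0.04  0.36  0.04] w 0.223 p [ 585.9 -188.7  290.9]
{'T': array([17.7,  0.4, 86.5]), 'heel': array([119.1,   0.6, 100.1]), 'O': array([80. ,  0.5, 91.7]), 'yaw': -3.67, 'tilt': 12.14, 'roll': 0.06}
delta [-8.9  0.3 35.4] [-0.08 -0.14  0.08]
```

View pics/b1.png

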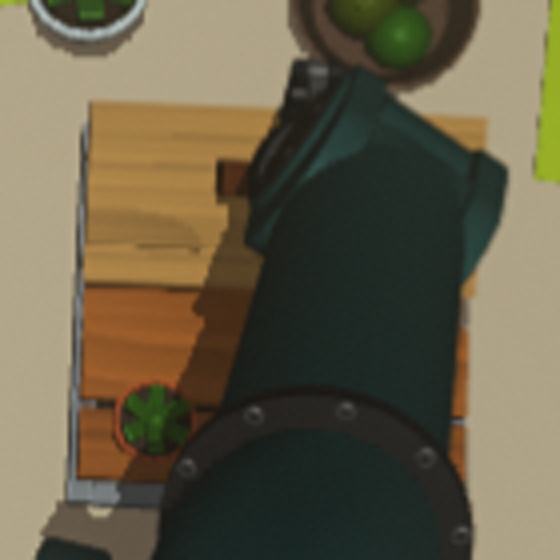

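View pics/b2.png

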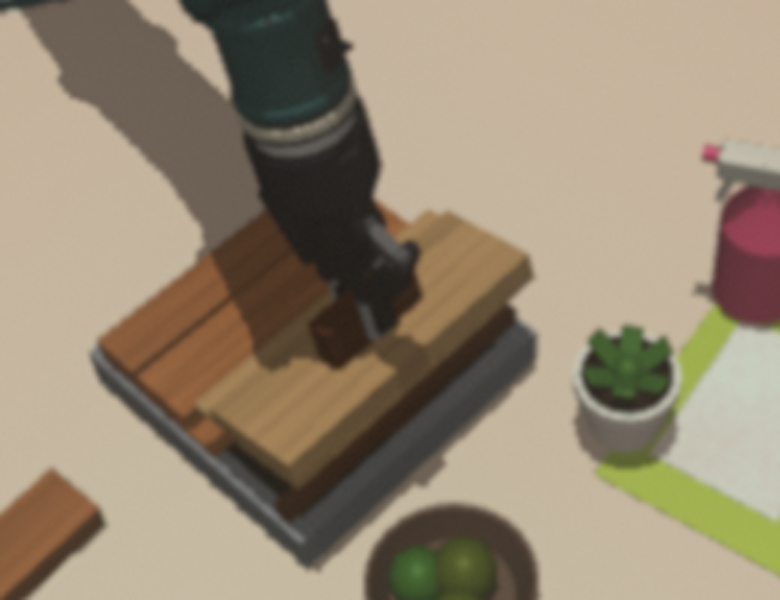

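In the top view the board hangs level over the bay. Its left tongue corner is at about crop (82,284), and the laid boards' left end continues below it at (80,300)–(78,480).

Run:
```python
from h import *
c=pickle.load(open("top2.pkl","rb"))
def f(pts,h,k=4,o=(340,180)):
    pts=(np.array(pts,float)+.5)/k-.5+np.array(o); X=at_height(c,pts[:,0],pts[:,1],h)
    d=X[:,:2]-M0; return np.round(1000*np.c_[d@EX,d@[-EX[1],EX[0]]],1).tolist()
print("tongue L top",f([(82,284)],.092))
print("heel L,R top",f([(91,101),(487,118)],.124), "body/tongue L",f([(85,240)],.115))
print("laid L",f([(81,310),(78,480)],.060),"laid R",f([(466,420),(466,480)],.060))
# depth-based left edge / right edge of the laid boards and board with top1
P=cloud(pickle.load(open("top1.pkl","rb"))); 
def uv(P):
    d=P[...,:2]-M0; return 1000*(d@EX),1000*(d@np.array([-EX[1],EX[0]]))
U,V=uv(P); Z=P[...,2]
for zlo,zhi,nm in((.055,.066,"laid"),(.038,.048,"shelf"),(.047,.056,"kerb")):
    for v0 in(-80,-40,0,40,80) if nm!="laid" else (-80,-40,0,20):
        m=(abs(V-v0)<15)&(Z>zlo)&(Z<zhi)&(U>-110)&(U<110)&((U>60) if nm=="kerb" else (U<60))
        print(nm,v0,np.round(np.percentile(U[m],[1,99]),1),m.sum())
m=(Z>.055)&(Z<.066)&(U>-40)&(U<-5)
rows=[V[i][m[i]] for i in range(480) if m[i].sum()>50]; print("laid v ext",np.median([r.min() for r in rows]),np.median([r.max() for r in rows]))
```

```text
tongue L top [[11.2, 113.8]]
heel L,R top [[109.9, 114.1], [110.9, -107.2]] body/tongue L [[32.6, 114.0]]
laid L [[0.8, 112.5], [-97.0, 110.2]] laid R [[-52.1, -110.4], [-86.4, -111.0]]
laid -80 [-95.3  -0.7] 472
laid -40 [-95.   -0.6] 487
laid 0 [-94.8   0.1] 488
laid 20 [-95.1   0.3] 487
shelf -80 [-106.4   26.6] 138
shelf -40 [-107.9   26.3] 145
shelf 0 [-107.5   57.7] 175
shelf 40 [-105.8   26.7] 142
shelf 80 [-106.4   26.9] 136
kerb -80 [ 88.9 102.4] 60
kerb -40 [ 89.3 102. ] 59
kerb 0 [ 89.4 102.1] 57
kerb 40 [ 88.8 101.3] 60
kerb 80 [ 89.3 102. ] 58
laid v ext -251.35571847911208 109.31394999458298
```

Run:
```python
from h import *
for n in("top","scene"):
    P=cloud(pickle.load(open(n+"2.pkl","rb"))); d=P[...,:2]-M0
    U=1000*(d@EX);V=1000*(d@np.array([-EX[1],EX[0]]));Z=1000*P[...,2]
    # pale body top: clear of arm: left part
    rng=(30,105) if n=="top" else (-105,-40)
    m=(V>rng[0]+25)&(V<rng[1])&(U>35)&(U<105)&(Z>90)&(Z<135)
    A=np.c_[U[m],V[m],np.ones(m.sum())]; co=np.linalg.lstsq(A,Z[m],rcond=None)[0]
    print(n,m.sum(),"tilt",np.degrees(np.arctan(co[:2])),"z top at u=80-5,v=0:",co@[75,0,1])
    res=abs(Z-(U*co[0]+V*co[1]+co[2]))<4
    m2=res&(U>25)&(U<130)&(abs(V)<125)
    for v0 in (100,80,60,-60,-80,-100):
        k=m2&(abs(V-v0)<8); 
        if k.sum()>10: print(v0,np.percentile(U[k],[1,99]).round(1),k.sum())
    k=m2&(U>60)&(U<100); print("V ext",np.percentile(V[k],[.5,99.5]).round(1))
    # tongue
    k=(Z>80)&(Z<105)&(U<40)&(U>0)&(V>60)&(V<105); print("tongue u",np.percentile(U[k],[1,50,99]).round(1),k.sum())
st(.016,.050,12)
```

```text
top 716 tilt [12.10178719  0.1889037 ] z top at u=80-5,v=0: 113.60911158557062
100 [ 34.1 111. ] 214
80 [ 34.5 111.8] 228
60 [ 35.4 111.1] 205
-80 [104.1 112.8] 15
-100 [ 96.6 111.8] 44
V ext [-102.9  113.8]
tongue u [14.8 26.4 39.2] 207
scene 550 tilt [12.22867563  3.03360226] z top at u=80-5,v=0: 118.54315553044582
-60 [ 35.  114.7] 247
-80 [ 35.8 114.2] 242
-100 [ 35.7 114. ] 211
V ext [-110.8   60.8]
tongue u [13.9 20.6 34.9] 58
t 8.25 F [ 0.3 -1.  -3.2] M [-0.04  0.36  0.04] w 0.223 p [ 585.9 -188.7  290.9]
{'T': array([17.7,  0.4, 86.5]), 'heel': array([119.1,   0.6, 100.1]), 'O': array([80. ,  0.5, 91.7]), 'yaw': -3.67, 'tilt': 12.14, 'roll': 0.06}
delta [-8.9  0.3 35.4] [-0.08 -0.14  0.08]
```

apply_moves(
  motion=[
    [[0,-3,0.3,12,0,0,0],[0,-6,0.8,24,0,0,0],[0,-9,1.3,35,0,0,0],[0,-9,1.3,35,0,0,0]],
  ],
)

```text
t: 8.65
tool_pos: [0.582, -0.1907, 0.2512]
tool_rot: [0.994, -0.033, 0.102, 0.002]
contact_force: [-1.4, -0.3, -3.2]
width: 0.226
```

apply_moves(
  motion=[
    [[0,0,0,0,0,0,0]],
  ],
)

```text
t: 8.75
tool_pos: [0.583, -0.191, 0.2528]
tool_rot: [0.994, -0.033, 0.104, 0.003]
contact_force: [0.5, 0.6, -3.8]
width: 0.222
```

Run:
```python
from h import *
from plant import env
st(.016,.050,12,-.001)
for n,(r0,r1,c0,c1) in (("top",(190,310,345,470)),("scene",(220,370,160,330))):
    c=env.read_camera(n); a=c["pixels"][r0:r1,c0:c1,::-1]; cv2.imwrite(f"pics/c_{n}.png",cv2.resize(a,None,fx=4.5 if n=="scene" else 5,fy=4 if n=="scene" else 5,interpolation=cv2.INTER_CUBIC) if n=="top" else cv2.resize(a,None,fx=4,fy=4,interpolation=cv2.INTER_CUBIC)); pickle.dump(c,open(n+"3.pkl","wb"))
st(.016,.045,12,-.001)
```

```text
t 8.75 F [ 0.5  0.6 -3.8] M [-0.02  0.38 -0.01] w 0.222 p [ 583.  -191.   252.8]
{'T': array([14.2, -1.9, 48.4]), 'heel': array([115.6,  -2. ,  61.7]), 'O': array([76.5, -2. , 53.4]), 'yaw': -3.8, 'tilt': 11.92, 'roll': 0.08}
delta [ 1.8 -1.3 -1.3] [-0.07  0.08 -0.05]
t 8.85 F [-0.1 -0.9 -3.5] M [ 0.03  0.42 -0.03] w 0.224 p [ 583.5 -191.   253.7]
{'T': array([15.1, -2. , 49.3]), 'heel': array([116.5,  -2.1,  62.7]), 'O': array([77.4, -2.1, 54.4]), 'yaw': -3.78, 'tilt': 12.03, 'roll': 0.05}
delta [ 0.1 -1.2  4.4] [-0.05 -0.03 -0.03]
```

View pics/c_top.png

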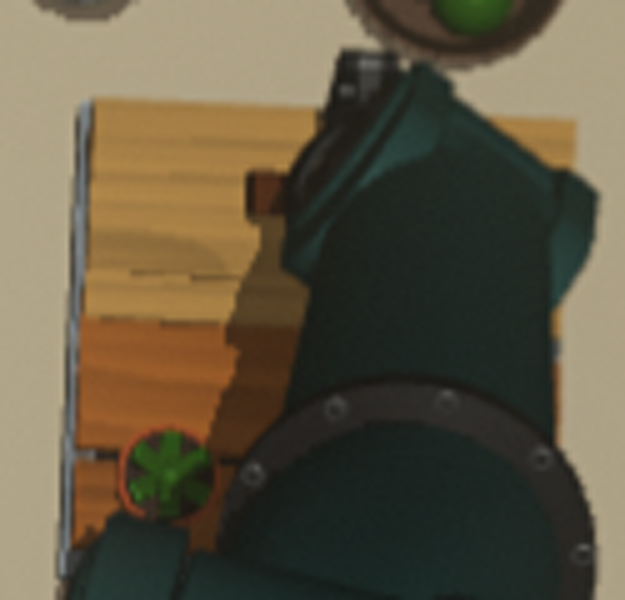

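View pics/c_scene.png

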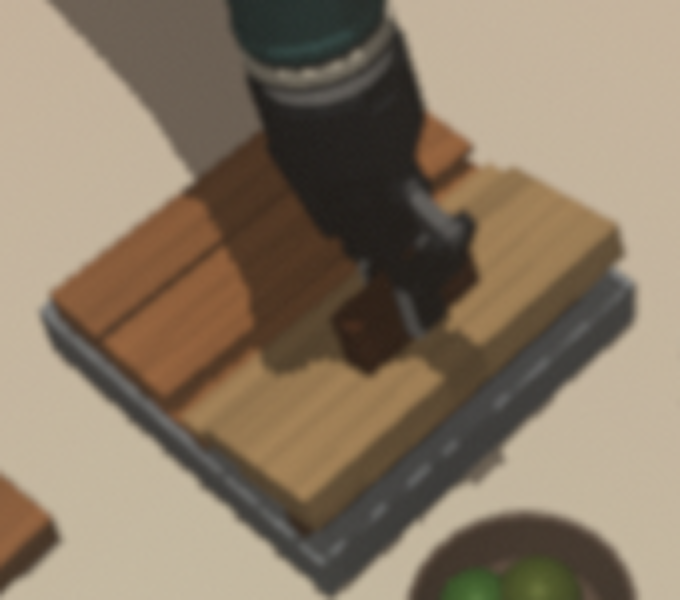

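Run:
```python
from h import *
def f(n,pts,h,k,o):
    c=pickle.load(open(n+"3.pkl","rb"))
    pts=(np.array(pts,float)+.5)/k-.5+np.array(o); X=at_height(c,pts[:,0],pts[:,1],h)
    d=X[:,:2]-M0; return np.round(1000*np.c_[d@EX,d@[-EX[1],EX[0]]],1).tolist()
t=(345,190);s=(160,220)
print("top: laid L",f("top",[(80,322),(77,420),(73,545)],.060,5,t),"tongue",f("top",[(84,318)],.0545,5,t),"body",f("top",[(87,272)],.0765,5,t),"heelL",f("top",[(93,98),(577,121)],.0865,5,t))
print("scene: laid R",f("scene",[(54,296),(102,342),(169,402)],.060,4,s),"tongue R",f("scene",[(180,418)],.0545,4,s),"bodytop",f("scene",[(207,433)],.0765,4,s),"heel top",f("scene",[(307,500)],.0865,4,s), "heel far",f("scene",[(617,226)],.0865,4,s),"laid far",f("scene",[(470,155)],.06,4,s))
```

```text
top: laid L [[8.2, 111.2], [-37.3, 110.7], [-94.6, 110.2]] tongue [[10.9, 109.2]] body [[29.0, 109.5]] heelL [[108.3, 110.4], [108.3, -111.9]]
scene: laid R [[-92.0, -111.7], [-50.4, -113.0], [3.4, -113.1]] tongue R [[11.5, -113.9]] bodytop [[41.1, -117.0]] heel top [[110.4, -112.2]] heel far [[110.2, 106.5]] laid far [[3.9, 102.6]]
```

apply_moves(
  motion=[
    [[0,-0.3,-0.6,1.3,0,0,0],[0,-0.6,-1.2,2.6,0,0,0],[0,-0.8,-1.2,3.9,0,0,0],[0,-0.8,-1.2,3.9,0,0,0]],
  ],
)

```text
t: 9.25
tool_pos: [0.5834, -0.1894, 0.2495]
tool_rot: [0.994, -0.032, 0.104, 0.003]
contact_force: [0.2, -0.3, -2.6]
width: 0.226
```

Run:
```python
from h import *
st(.012,.043,12,-.001)
```

```text
t 9.25 F [ 0.2 -0.3 -2.6] M [ 0.05  0.36 -0.03] w 0.226 p [ 583.4 -189.4  249.5]
{'T': array([14.7, -0.4, 45.1]), 'heel': array([116.2,  -0.4,  58.5]), 'O': array([77. , -0.4, 50.1]), 'yaw': -3.75, 'tilt': 11.99, 'roll': 0.07}
delta [-3.1  0.3  1.5] [-0.07  0.01 -0.  ]
```

apply_moves(
  motion=[
    [[0,-0.1,0.3,0.5,0,0,0],[0,-0.2,0.3,1,0,0,0],[0,-0.2,0.3,1,0,0,0]],
  ],
)

```text
t: 9.55
tool_pos: [0.5834, -0.19, 0.2486]
tool_rot: [0.994, -0.033, 0.105, 0.003]
contact_force: [-0.0, 0.9, -2.3]
width: 0.223
```

apply_moves(
  motion=[
    [[0,-0.1,0,0.5,0,0,0],[0,-0.2,0,1,0,0,0],[0,-0.2,0,1,0,0,0]],
  ],
)

```text
t: 9.85
tool_pos: [0.5834, -0.19, 0.2484]
tool_rot: [0.994, -0.033, 0.105, 0.003]
contact_force: [-3.0, 1.1, 6.5]
width: 0.225
```

Run:
```python
from h import *
st(.012,.043,12,-.001)
```

```text
t 9.85 F [-3.   1.1  6.5] M [0.11 0.63 0.01] w 0.225 p [ 583.4 -190.   248.4]
{'T': array([14.9, -1. , 43.9]), 'heel': array([116.3,  -1. ,  57.4]), 'O': array([77.2, -1. , 49. ]), 'yaw': -3.77, 'tilt': 12.04, 'roll': 0.07}
delta [-2.9 -0.2  0.3] [-0.07 -0.04 -0.02]
```

apply_moves(
  motion=[
    [[0,0.1,0,-0.5,0,0,0],[0,-1.8,0,-1.1,0,0,0],[0,-3.7,0,-1.5,0,0,0],[0,-5.7,0,-1.9,0,0,0],[0,-7.7,0,-2.3,0,0,0]],
  ],
)

```text
t: 10.35
tool_pos: [0.5751, -0.1893, 0.2478]
tool_rot: [0.994, -0.033, 0.104, 0.003]
contact_force: [-0.3, -0.6, -3.4]
width: 0.223
```

Run:
```python
from h import *
st(.0,.044,12,-.001)
```

```text
t 10.35 F [-0.3 -0.6 -3.4] M [-0.01  0.45  0.01] w 0.223 p [ 575.1 -189.3  247.8]
{'T': array([ 6.3, -0.8, 43.4]), 'heel': array([107.8,  -0.8,  56.7]), 'O': array([68.6, -0.8, 48.4]), 'yaw': -3.77, 'tilt': 11.96, 'roll': 0.07}
delta [-6.2 -0.1 -1.9] [-0.07  0.04 -0.02]
```

apply_moves(
  motion=[
    [[0,-2,0,-0.5,0,0,0],[0,-4,0,-0.9,0,0,0],[0,-6,0,-1.4,0,0,0],[0,-7.5,0,-1.7,0,0,0]],
  ],
)

```text
t: 10.75
tool_pos: [0.5675, -0.1889, 0.2483]
tool_rot: [0.994, -0.033, 0.104, 0.003]
contact_force: [-0.5, -0.7, -3.7]
width: 0.225
```

apply_moves(
  motion=[
    [[0,-2,0,-0.4,0,0,0],[0,-4,0,-0.8,0,0,0],[0,-5,0,-1,0,0,0]],
  ],
)

```text
t: 11.05
tool_pos: [0.5624, -0.1885, 0.2482]
tool_rot: [0.994, -0.033, 0.104, 0.003]
contact_force: [0.2, 0.0, -3.4]
width: 0.224
```

Run:
```python
from h import *
st(-.01,.044,12,-.001)
```

```text
t 11.05 F [ 0.2  0.  -3.4] M [-0.    0.38  0.06] w 0.224 p [ 562.4 -188.5  248.2]
{'T': array([-6.3, -0.9, 43.8]), 'heel': array([95.1, -0.9, 57.2]), 'O': array([56. , -0.9, 48.9]), 'yaw': -3.77, 'tilt': 11.99, 'roll': 0.07}
delta [-3.6 -0.1 -0.9] [-0.06  0.01 -0.02]
```

apply_moves(
  motion=[
    [[0,-1,0,-0.1,0,0,0],[0,-2,0,-0.2,0,0,0],[0,-2,0,-0.2,0,0,0]],
  ],
)

```text
t: 11.35
tool_pos: [0.5612, -0.1885, 0.2483]
tool_rot: [0.994, -0.033, 0.105, 0.003]
contact_force: [0.3, -0.4, -4.1]
width: 0.224
```

apply_moves(
  motion=[
    [[0,-1,0,-0.1,0,0,0],[0,-2,0,-0.2,0,0,0],[0,-2,0,-0.2,0,0,0]],
  ],
)

```text
t: 11.65
tool_pos: [0.5603, -0.1884, 0.2484]
tool_rot: [0.994, -0.033, 0.107, 0.004]
contact_force: [6.4, 0.7, -4.6]
width: 0.223
```

Run:
```python
from h import *
st(-.01,.044,12,-.001)
```

```text
t 11.65 F [ 6.4  0.7 -4.6] M [ 0.07 -0.91 -0.17] w 0.223 p [ 560.3 -188.4  248.4]
{'T': array([-7.5, -1.1, 43.9]), 'heel': array([93.9, -1.1, 57.8]), 'O': array([54.8, -1.1, 49.3]), 'yaw': -3.77, 'tilt': 12.25, 'roll': -0.0}
delta [-1.6 -0.1 -0.3] [ 0.   -0.25 -0.02]
```

apply_moves(
  motion=[
    [[0,-1,0,-0.1,0,0,0],[0,-2,0,-0.2,0,0,0],[0,-2,0,-0.2,0,0,0]],
  ],
)

```text
t: 11.95
tool_pos: [0.5589, -0.1882, 0.2485]
tool_rot: [0.994, -0.033, 0.107, 0.004]
contact_force: [6.0, -0.4, -5.1]
width: 0.224
```

Run:
```python
from h import *
st(-.0125,.044,12,-.001)
```

```text
t 11.95 F [ 6.  -0.4 -5.1] M [ 0.11 -1.21 -0.19] w 0.224 p [ 558.9 -188.2  248.5]
{'T': array([-8.5, -1.2, 43.9]), 'heel': array([92.9, -1.2, 57.9]), 'O': array([53.8, -1.2, 49.4]), 'yaw': -3.76, 'tilt': 12.35, 'roll': -0.02}
delta [-2.7 -0.1 -0.5] [ 0.02 -0.35 -0.01]
```

apply_moves(
  motion=[
    [[0,-1,0,-0.1,0,0,0],[0,-1.5,0,-0.2,0,0,0],[0,-1.5,0,-0.2,0,0,0]],
  ],
)

```text
t: 12.25
tool_pos: [0.558, -0.1881, 0.2485]
tool_rot: [0.994, -0.033, 0.108, 0.004]
contact_force: [7.7, 0.3, -4.7]
width: 0.225
```

Run:
```python
from h import *
st(-.0125,.044,12,-.001)
```

```text
t 12.25 F [ 7.7  0.3 -4.7] M [ 0.14 -1.39 -0.2 ] w 0.225 p [ 558.  -188.1  248.5]
{'T': array([-9.2, -1.1, 44. ]), 'heel': array([92.1, -1.1, 58.1]), 'O': array([53.1, -1.1, 49.5]), 'yaw': -3.75, 'tilt': 12.42, 'roll': -0.04}
delta [-1.8  0.  -0.3] [ 0.04 -0.42  0.  ]
```

apply_moves(
  motion=[
    [[0,-1,0,-0.1,0,0,0],[0,-2,0,-0.2,0,0,0],[0,-3,0,-0.4,0,-0.2,0],[0,-3,0,-0.4,0,-0.2,0]],
  ],
)

```text
t: 12.65
tool_pos: [0.5562, -0.1879, 0.2487]
tool_rot: [0.994, -0.032, 0.108, 0.004]
contact_force: [8.5, 0.2, -5.9]
width: 0.225
```

Run:
```python
from h import *
st(-.0125,.044,12,-.001)
```

```text
t 12.65 F [ 8.5  0.2 -5.9] M [ 0.14 -1.94 -0.15] w 0.225 p [ 556.2 -187.9  248.7]
{'T': array([-11.1,  -1.2,  44.1]), 'heel': array([90.3, -1.1, 58.2]), 'O': array([51.2, -1.2, 49.6]), 'yaw': -3.73, 'tilt': 12.4, 'roll': -0.08}
delta [-0.1  0.1  0.2] [ 0.08 -0.4   0.02]
```

apply_moves(
  motion=[
    [[0,-0.6,0,0.5,0,0,0],[0,-1,0,0.7,0,0,0],[0,-1,0,0.7,0,0,0]],
  ],
)

```text
t: 12.95
tool_pos: [0.556, -0.1879, 0.2485]
tool_rot: [0.994, -0.032, 0.109, 0.004]
contact_force: [9.0, 0.5, -2.0]
width: 0.224
```

Run:
```python
from h import *
st(-.0125,.044,12,-.001)
```

```text
t 12.95 F [ 9.   0.5 -2. ] M [ 0.25 -1.95 -0.2 ] w 0.224 p [ 556.  -187.9  248.5]
{'T': array([-10.9,  -1.2,  43.9]), 'heel': array([90.4, -1.2, 58.2]), 'O': array([51.4, -1.2, 49.5]), 'yaw': -3.73, 'tilt': 12.5, 'roll': -0.09}
delta [0.2 0.1 0.1] [ 0.08 -0.5   0.02]
```

apply_moves(
  motion=[
    [[0,-1,0,-0.2,0,0,0],[0,-2,0,-0.3,0,0,0],[0,-2.5,0,-0.4,0,0,0],[0,-2.5,0,-0.4,0,0,0]],
  ],
)

```text
t: 13.35
tool_pos: [0.5542, -0.1877, 0.2486]
tool_rot: [0.993, -0.032, 0.11, 0.005]
contact_force: [10.4, 0.7, -2.2]
width: 0.225
```

Run:
```python
from h import *
st(-.0125,.044,12,-.001)
```

```text
t 13.35 F [10.4  0.7 -2.2] M [ 0.31 -2.32 -0.16] w 0.225 p [ 554.2 -187.7  248.6]
{'T': array([-12.3,  -1.3,  44. ]), 'heel': array([89. , -1.2, 58.4]), 'O': array([50. , -1.2, 49.7]), 'yaw': -3.72, 'tilt': 12.61, 'roll': -0.12}
delta [1.9 0.2 0.6] [ 0.11 -0.61  0.03]
```

apply_moves(
  motion=[
    [[0,3.3,0,1.1,0,-1,0],[0,6.6,0,2.3,0,-2,0],[0,9.9,0,3.5,0,-3,0],[0,9.9,0,3.5,0,-3,0]],
  ],
)

```text
t: 13.75
tool_pos: [0.5652, -0.1883, 0.2472]
tool_rot: [0.996, -0.032, 0.084, 0.004]
contact_force: [10.1, 1.2, -0.7]
width: 0.224
```

Run:
```python
from h import *
st(-.0125,.044,9,-.001)
```

```text
t 13.75 F [10.1  1.2 -0.7] M [ 0.26 -2.1  -0.21] w 0.224 p [ 565.2 -188.3  247.2]
{'T': array([-11.8,  -1.3,  43.8]), 'heel': array([90.1, -1.2, 53. ]), 'O': array([50.7, -1.2, 46.3]), 'yaw': -3.7, 'tilt': 9.64, 'roll': -0.13}
delta [1.5 0.2 0.4] [ 0.13 -0.64  0.05]
```

apply_moves(
  motion=[
    [[0,-1,0,-0.1,0,0,0],[0,2.2,0,1,0,-1,0],[0,5.5,0,2.1,0,-2,0],[0,5.5,0,2.1,0,-2,0]],
  ],
)

```text
t: 14.15
tool_pos: [0.5714, -0.1888, 0.2461]
tool_rot: [0.997, -0.032, 0.067, 0.003]
contact_force: [10.5, 0.6, -0.8]
width: 0.223
```

Run:
```python
from h import *
st(-.0125,.044,7,-.001)
```

```text
t 14.15 F [10.5  0.6 -0.8] M [ 0.28 -2.32 -0.21] w 0.223 p [ 571.4 -188.8  246.1]
{'T': array([-12.5,  -1.3,  43.8]), 'heel': array([89.7, -1.2, 49.6]), 'O': array([50. , -1.3, 44.2]), 'yaw': -3.7, 'tilt': 7.72, 'roll': -0.14}
delta [2.5 0.2 0.6] [ 0.14 -0.72  0.05]
```

apply_moves(
  motion=[
    [[0,3.3,0,1.1,0,-1,0],[0,6.5,0,2.2,0,-2,0],[0,9.7,0,3.4,0,-3,0],[0,9.7,0,3.4,0,-3,0]],
  ],
)

```text
t: 14.55
tool_pos: [0.5815, -0.1894, 0.244]
tool_rot: [0.999, -0.032, 0.041, 0.003]
contact_force: [10.8, 0.1, -1.2]
width: 0.226
```

Run:
```python
from h import *
from plant import env
st(-.0125,.044,4,-.001)
c=env.read_camera("scene"); a=c["pixels"][220:370,160:330,::-1]; cv2.imwrite("pics/d1.png",cv2.resize(a,None,fx=4,fy=4,interpolation=cv2.INTER_CUBIC))
```

```text
t 14.55 F [10.8  0.1 -1.2] M [ 0.21 -2.31 -0.27] w 0.226 p [ 581.5 -189.4  244. ]
{'T': array([-12.8,  -1.3,  43.7]), 'heel': array([89.6, -1.2, 44.2]), 'O': array([49.7, -1.2, 40.9]), 'yaw': -3.71, 'tilt': 4.76, 'roll': -0.13}
delta [2.9 0.2 0.5] [ 0.13 -0.76  0.04]
```

View pics/d1.png

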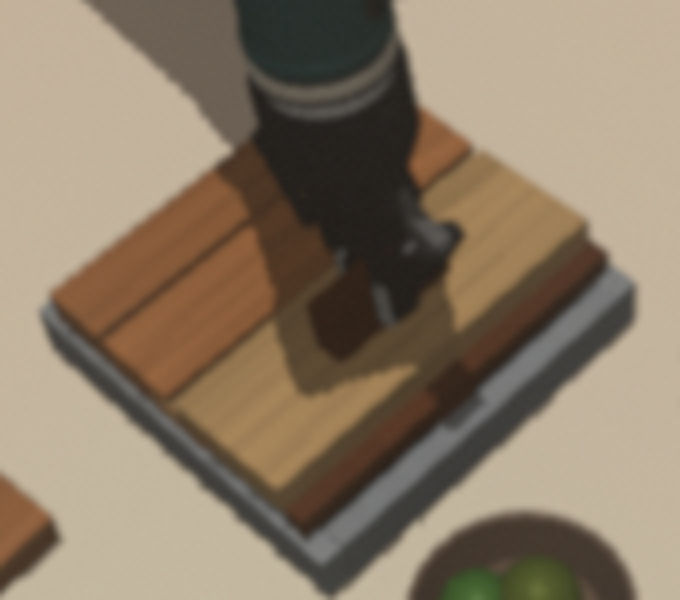

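The board's heel is inside the kerb and its ends are in line with the laid boards, near corner at (280,490). I'll keep lowering.

apply_moves(
  motion=[
    [[0,3.3,0,1.1,0,-1,0],[0,6.6,0,2.2,0,-2,0],[0,9.9,0,3.3,0,-3,0],[0,9.9,0,3.3,0,-3,0]],
  ],
)

```text
t: 15.0
tool_pos: [0.5916, -0.1901, 0.2413]
tool_rot: [0.999, -0.032, 0.015, 0.002]
contact_force: [11.1, 0.1, -0.4]
width: 0.225
```

Run:
```python
from h import *
st(-.0125,.0448,0,-.001)
```

```text
t 15.0 F [11.1  0.1 -0.4] M [ 0.14 -2.39 -0.24] w 0.225 p [ 591.6 -190.1  241.3]
{'T': array([-13. ,  -1.2,  43.7]), 'heel': array([89.2, -1.2, 38.9]), 'O': array([49.2, -1.2, 37.6]), 'yaw': -3.71, 'tilt': 1.78, 'roll': -0.13}
delta [6.6 0.2 0.9] [ 0.13 -1.78  0.03]
```

apply_moves(
  motion=[
    [[0,1.7,0,0.5,0,-0.5,0],[0,3.4,0,0.8,0,-1,0],[0,4.7,0,1.1,0,-1.4,0],[0,4.7,0,1.1,0,-1.4,0]],
  ],
)

```text
t: 15.4
tool_pos: [0.5958, -0.1904, 0.24]
tool_rot: [0.999, -0.033, 0.003, 0.001]
contact_force: [11.1, -0.6, -2.1]
width: 0.225
```

Run:
```python
from h import *
st(-.0125,.0448,0,-.001)
```

```text
t 15.4 F [11.1 -0.6 -2.1] M [ 0.04 -2.65 -0.23] w 0.225 p [ 595.8 -190.4  240. ]
{'T': array([-13.5,  -1.2,  43.8]), 'heel': array([88.5, -1.2, 36.5]), 'O': array([48.5, -1.2, 36.2]), 'yaw': -3.73, 'tilt': 0.38, 'roll': -0.12}
delta [ 2.3  0.2 -0.6] [ 0.12 -0.38  0.02]
```

apply_moves(
  motion=[
    [[0,1,0,0.3,0,-0.3,0],[0,2,0,0.5,0,-0.6,0],[0,2,0,0.5,0,-0.6,0]],
  ],
)

```text
t: 15.7
tool_pos: [0.5977, -0.1905, 0.2398]
tool_rot: [0.999, -0.033, -0.002, 0.001]
contact_force: [10.3, 0.5, 0.3]
width: 0.223
```

Run:
```python
from h import *
from plant import env
st(-.0125,.0448,0,-.001)
for n,(r0,r1,c0,c1) in (("scene",(220,370,160,330)),):
    c=env.read_camera(n); a=c["pixels"][r0:r1,c0:c1,::-1]; cv2.imwrite(f"pics/e_{n}.png",cv2.resize(a,None,fx=4,fy=4,interpolation=cv2.INTER_CUBIC)); P=cloud(c)
    d=P[...,:2]-M0; U=1000*(d@EX);V=1000*(d@np.array([-EX[1],EX[0]]));Z=1000*P[...,2]
    for nm,(u0,u1) in (("laid",(-90,-10)),("board",(20,85))):
        for v0 in(-85,-65,85):
            m=(U>u0)&(U<u1)&(abs(V-v0)<15)&(Z>40)&(Z<75)
            A=np.c_[U[m]-(u0+u1)/2,np.ones(m.sum())]; k,*_=np.linalg.lstsq(A,Z[m],rcond=None); print(nm,v0,"tilt",np.degrees(np.arctan(k[0])).round(2),"z",k[1].round(2),m.sum())
```

```text
t 15.7 F [10.3  0.5  0.3] M [ 0.12 -2.62 -0.24] w 0.223 p [ 597.7 -190.5  239.8]
{'T': array([-13.6,  -1.2,  44.3]), 'heel': array([88.4, -1.2, 35.9]), 'O': array([48.4, -1.2, 36. ]), 'yaw': -3.73, 'tilt': -0.2, 'roll': -0.11}
delta [ 0.4  0.2 -0.8] [0.11 0.2  0.02]
laid -85 tilt 0.57 z 60.81 446
laid -65 tilt 0.36 z 60.05 435
laid 85 tilt -12.72 z 67.52 4
board -85 tilt -0.04 z 61.12 413
board -65 tilt 0.32 z 60.88 398
board 85 tilt -0.2 z 60.2 336
```

View pics/e_scene.png

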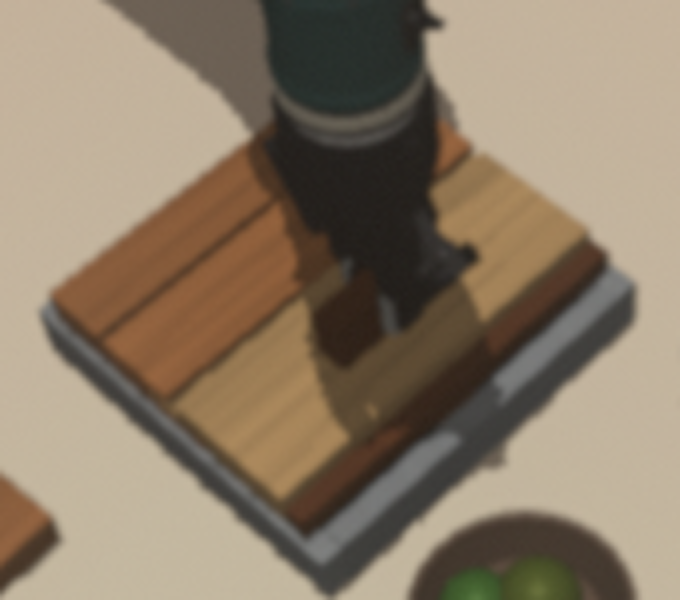

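Now flat, level with the laid boards, and inside the kerb. I'll ease the push off slowly so the strip carries the heel onto the kerb.

apply_moves(
  motion=[
    [[0,0,0,0.2,0,0,0],[0,1,0,0.2,0,0,0],[0,2,0,0.2,0,0,0],[0,3,0,0.2,0,0,0],[0,3,0,0.2,0,0,0]],
  ],
)

```text
t: 16.25
tool_pos: [0.5986, -0.1908, 0.2398]
tool_rot: [0.999, -0.033, -0.004, 0.0]
contact_force: [4.9, 0.7, 6.9]
width: 0.225
```

Run:
```python
from h import *
st(-.0105,.0448,0,-.001)
```

```text
t 16.25 F [4.9 0.7 6.9] M [ 0.2  -1.78 -0.21] w 0.225 p [ 598.6 -190.8  239.8]
{'T': array([-13.7,  -1.1,  44.6]), 'heel': array([88.2, -1.1, 35.7]), 'O': array([48.2, -1.1, 36. ]), 'yaw': -3.76, 'tilt': -0.49, 'roll': -0.03}
delta [ 1.5 -0.  -0.8] [ 0.03  0.49 -0.01]
```

apply_moves(
  motion=[
    [[0,0,0,-0.4,0,0.3,0],[0,0,0,-0.7,0,0.5,0],[0,0.7,0,-0.7,0,0.5,0],[0,1.4,0,-0.7,0,0.5,0],[0,1.4,0,-0.7,0,0.5,0]],
  ],
)

```text
t: 16.75
tool_pos: [0.5988, -0.1909, 0.2398]
tool_rot: [0.999, -0.033, -0.002, -0.0]
contact_force: [4.6, 0.8, 6.8]
width: 0.225
```

Run:
```python
from h import *
st(-.0105,.0448,0,-.001)
```

```text
t 16.75 F [4.6 0.8 6.8] M [ 0.17 -1.42 -0.21] w 0.225 p [ 598.8 -190.9  239.8]
{'T': array([-12.6,  -1.1,  44.3]), 'heel': array([89.3, -1.1, 35.8]), 'O': array([49.3, -1.1, 36. ]), 'yaw': -3.77, 'tilt': -0.23, 'roll': 0.01}
delta [ 1.4 -0.2 -0.8] [-0.01  0.23 -0.02]
```

apply_moves(
  motion=[
    [[0,0,0,-0.5,0,0.1,0],[0,0.5,0,-0.8,0,0.2,0],[0,1,0,-0.8,0,0.2,0],[0,1.5,0,-0.8,0,0.2,0],[0,1.5,0,-0.8,0,0.2,0]],
  ],
)

```text
t: 17.25
tool_pos: [0.5996, -0.191, 0.2398]
tool_rot: [0.999, -0.033, -0.001, -0.0]
contact_force: [6.5, 0.8, 5.7]
width: 0.226
```

Run:
```python
from h import *
st(-.0105,.0448,0,-.001)
```

```text
t 17.25 F [6.5 0.8 5.7] M [ 0.08 -1.43 -0.32] w 0.226 p [ 599.6 -191.   239.8]
{'T': array([-11.6,  -1.1,  44.2]), 'heel': array([90.4, -1.2, 35.9]), 'O': array([50.4, -1.1, 36. ]), 'yaw': -3.77, 'tilt': -0.15, 'roll': 0.01}
delta [ 0.6 -0.2 -0.8] [-0.01  0.15 -0.02]
```

apply_moves(
  motion=[
    [[0,0.6,0,-0.3,0,0,0],[0,1.2,0,-0.6,0,0.1,0],[0,1.8,0,-0.6,0,0.1,0],[0,2.4,0,-0.6,0,0.1,0],[0,2.4,0,-0.6,0,0.1,0]],
  ],
)

```text
t: 17.75
tool_pos: [0.6001, -0.1912, 0.2398]
tool_rot: [0.999, -0.033, -0.003, -0.001]
contact_force: [2.4, 0.8, 7.6]
width: 0.222
```

Run:
```python
from h import *
st(-.0105,.0448,0,-.001)
```

```text
t 17.75 F [2.4 0.8 7.6] M [ 0.09 -1.12 -0.28] w 0.222 p [ 600.1 -191.2  239.8]
{'T': array([-11.7,  -1. ,  44.4]), 'heel': array([90.2, -1.1, 35.8]), 'O': array([50.2, -1.1, 36. ]), 'yaw': -3.78, 'tilt': -0.35, 'roll': 0.07}
delta [ 0.  -0.3 -0.8] [-0.07  0.35 -0.03]
```

apply_moves(
  motion=[
    [[0,0,0,-0.5,0,0.3,0],[0,0,0,-1,0,0.4,0],[0,0,0,-1.2,0,0.4,0],[0,0,0,-1.2,0,0.4,0]],
  ],
)

```text
t: 18.15
tool_pos: [0.5994, -0.1911, 0.2398]
tool_rot: [0.999, -0.033, -0.001, -0.001]
contact_force: [1.8, 0.7, 3.5]
width: 0.229
```

Run:
```python
from h import *
st(-.0105,.0448,0,-.001)
```

```text
t 18.15 F [1.8 0.7 3.5] M [-0.15 -0.7  -0.25] w 0.229 p [ 599.4 -191.1  239.8]
{'T': array([-11.5,  -1.1,  44.1]), 'heel': array([90.5, -1.1, 36. ]), 'O': array([50.5, -1.1, 36. ]), 'yaw': -3.77, 'tilt': -0.1, 'roll': 0.07}
delta [ 0.7 -0.3 -0.8] [-0.07  0.1  -0.02]
```

apply_moves(
  motion=[
    [[0,0.5,0,-0.3,0,0,0],[0,1,0,-0.6,0,0.1,0],[0,1,0,-0.6,0,0.1,0]],
  ],
)

```text
t: 18.45
tool_pos: [0.5996, -0.1912, 0.2399]
tool_rot: [0.999, -0.033, -0.001, -0.001]
contact_force: [-0.2, -1.3, -0.9]
width: 0.223
```

Run:
```python
from h import *
from plant import env
st(-.0105,.0448,0,-.001)
for n,(r0,r1,c0,c1) in (("scene",(220,370,160,330)),):
    c=env.read_camera(n); a=c["pixels"][r0:r1,c0:c1,::-1]; cv2.imwrite(f"pics/f_{n}.png",cv2.resize(a,None,fx=4,fy=4,interpolation=cv2.INTER_CUBIC))
```

```text
t 18.45 F [-0.2 -1.3 -0.9] M [-0.34 -0.03 -0.19] w 0.223 p [ 599.6 -191.2  239.9]
{'T': array([-11.5,  -1. ,  44.2]), 'heel': array([90.5, -1.1, 36. ]), 'O': array([50.5, -1. , 36.1]), 'yaw': -3.77, 'tilt': -0.13, 'roll': 0.08}
delta [ 0.6 -0.3 -0.7] [-0.08  0.13 -0.02]
```

View pics/f_scene.png

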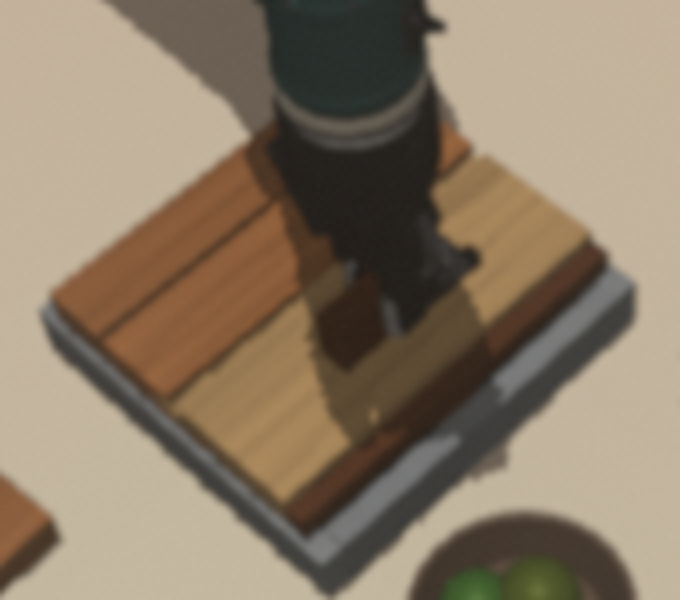

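Tool forces are now near zero with the strip still loaded, so the heel bears on the kerb (edge at (285,500)–(590,240)). I'll release and retreat.

apply_moves(
  motion=[
    [[35,0,0,0,0,0,0],[50,0,0,0,0,0,0],[50,0,0,0,0,0,0],[50,0,0,0,0,0,0]],
  ],
)

```text
t: 18.9
tool_pos: [0.6011, -0.1908, 0.2408]
tool_rot: [0.999, -0.032, 0.001, -0.001]
contact_force: [0.9, 0.1, -0.8]
width: 0.503
```

apply_moves(
  motion=[
    [[50,0,0,-8,0,0,0],[50,0,0,-20,0,0,0],[50,0,0,-45,0,0,0],[50,0,0,-80,0,0,0],[50,0,0,-120,0,0,0]],
  ],
)

```text
t: 19.4
tool_pos: [0.6004, -0.191, 0.3622]
tool_rot: [0.999, -0.033, 0.0, -0.001]
contact_force: [1.5, 0.3, -1.2]
width: 0.499
```

apply_moves(
  motion=[
    [[50,0,-40,-20,0,0,0],[50,0,-85,-20,0,0,0],[50,0,-130,-20,0,0,0],[50,0,-175,-20,0,0,0],[50,0,-220,-20,0,0,0]],
  ],
)

```text
t: 19.9
tool_pos: [0.615, 0.03, 0.3825]
tool_rot: [0.999, -0.033, 0.002, -0.001]
contact_force: [1.3, -0.2, 0.1]
width: 0.499
```

apply_moves(
  motion=[
    [[50,0,-30,0,0,0,0],[50,0,-60,0,0,0,0],[50,0,-60,0,0,0,0]],
  ],
)

```text
t: 20.2
tool_pos: [0.6191, 0.0946, 0.3819]
tool_rot: [1.0, -0.028, 0.001, -0.003]
contact_force: [0.4, 0.7, 0.1]
width: 0.498
```

Run:
```python
from h import *
from plant import env
s,p,r=cur(); print(s["t"],p)
for n,(r0,r1,c0,c1) in (("top",(190,310,345,470)),("scene",(220,370,160,330))):
    c=env.read_camera(n); a=c["pixels"][r0:r1,c0:c1,::-1]; cv2.imwrite(f"pics/g_{n}.png",cv2.resize(a,None,fx=4,fy=4,interpolation=cv2.INTER_CUBIC)); P=cloud(c); pickle.dump(c,open(n+"4.pkl","wb"))
    if n=="scene": cv2.imwrite("pics/g_full.png",c["pixels"][:,:,::-1])
    d=P[...,:2]-M0; U=1000*(d@EX);V=1000*(d@np.array([-EX[1],EX[0]]));Z=1000*P[...,2]
    for nm,(u0,u1) in (("laid",(-90,-10)),("board",(20,85))):
        for v0 in(-85,-50,85):
            m=(U>u0)&(U<u1)&(abs(V-v0)<15)&(Z>40)&(Z<75)
            A=np.c_[U[m]-(u0+u1)/2,np.ones(m.sum())]; k,*_=np.linalg.lstsq(A,Z[m],rcond=None); print(n,nm,v0,"tilt",np.degrees(np.arctan(k[0])).round(2),"z",k[1].round(2))
        m=(U>u0+5)&(U<u1-5)&(Z>54)&(Z<67)&(abs(V)<130); print(n,nm,"V ext",np.percentile(V[m],[.3,99.7]).round(1))
```

```text
20.2 [0.61913911 0.09461553 0.38188254]
top laid -85 tilt -0.14 z 59.23
top laid -50 tilt -0.03 z 59.32
top laid 85 tilt -0.76 z 59.2
top laid V ext [-109.7  110.5]
top board -85 tilt -0.23 z 59.2
top board -50 tilt -0.31 z 59.75
top board 85 tilt -0.37 z 59.84
top board V ext [-109.4  110.5]
scene laid -85 tilt 0.35 z 60.87
scene laid -50 tilt 0.1 z 60.24
scene laid 85 tilt 0.61 z 60.36
scene laid V ext [-112.6  108.5]
scene board -85 tilt -0.11 z 61.07
scene board -50 tilt 0.57 z 61.01
scene board 85 tilt -0.16 z 60.52
scene board V ext [-113.7  108.9]
```

View pics/g_top.png

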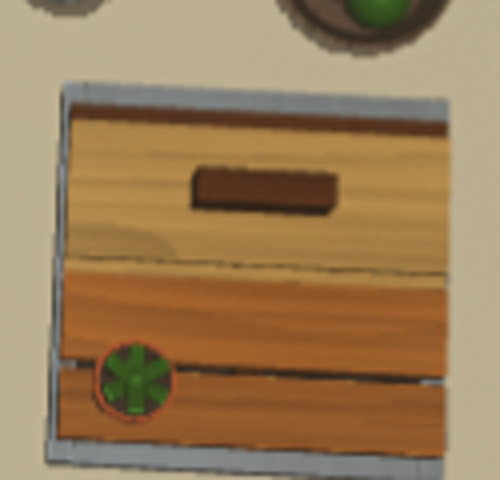

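View pics/g_full.png

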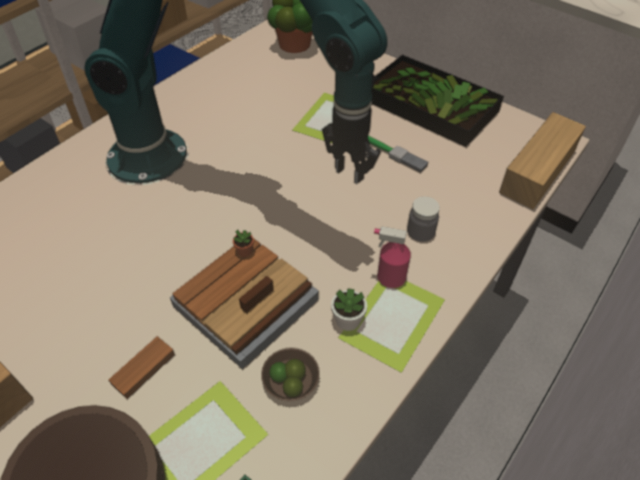

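The board lies flat, with its ends in line with the laid boards and its heel against the kerb. The pots are where they were.

```bash
python3 -c "
from plant import env
print(env.job_done())"
```

```text
the job is handed in; nothing more can be done
None
```

The deck board is back in the bay, lying flat with its heel against the kerb, and I handed the job in at about 20 s.

- **What I did:** I gripped the board by its pull, opening and re-gripping once because the first grip was 8 mm off centre. I tilted it 12°, felt for the shelf, slid the tongue into the groove and pressed the strip back about 5 mm at 10–11 N. I lowered the heel inside the kerb while still pushing, then eased the push off until the tool felt almost no force before letting go.
- **Forces:** The highest reading between moves was about 11 N against the strip. The highest vertical reading was about 8 N while easing off, roughly 11 N of push on the stand once the board's own weight is counted. The limit is 35 N.
- **Last checks:** Both cameras put the board's top within 1 mm of the laid boards, level to within about half a degree. Its ends are in line to about 1 mm, within 0.3 mm in the top camera. The pots and the other things look unmoved in the pictures.
- **Disagreements:** The arm's own position reading was about 2–3 mm off the cameras along the pushing direction, so I went by touch for the groove and strip. At release the arm's position reading suggested the strip was pressed in about 1 mm more than expected. The near-zero tool force and the picture both showed the heel bearing on the kerb, so I took it as home.

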